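Close the battery cover of a hand-held meter until its tab clicks

TASK

Put the loose battery cover back on the meter that is clamped in the cradle: start it in the grooves at the open end of the battery bay, orange tab first, and slide it fully home until the tab clicks past its ledge and lies flat again. The meter is not always clamped at quite the same spot along the cradle, so go by feel: push steadily with light thumb pressure (the click takes 5 to 10 N) and never force it with more than 20 N. Let go of it at the end, and leave the screwdriver, solder spool and circuit board where they are.

Things in the scene. Friction and masses are not known exactly. Their poses are not given: they have to be found in the camera images.
- cover: The loose grey battery cover, 84 mm long (its x), 60 mm wide (y), about 60 g; starts flat on the cardboard, right way up. Origin: centre of its underside; x points to its leading end (orange tab), z up. Hat section: side flanges 3 mm thick (z 0 to 3, 20 to 30 mm either side of the middle) and a raised plate, y -25 to 25 mm, top at z = 8 mm.
- ridge (a point): Middle of the black finger ridge on the cover's plate, 14 mm above the cover's underside and 14 mm behind its origin; axes as the cover's. The ridge is 10 mm thick along x, 34 mm wide along y, and stands from z = 8 to 20 mm over the underside. Grip it by its front and rear faces (across x), or push its rear face.
- home (a point): Point of the cradle: where the cover's origin lies when home IF the meter is at its nominal place; true home is up to 11 mm nearer or farther along x (sliding direction; z up). At true home the cover rests on the seats (38 mm over the table), its front on a solid stop 42 mm ahead, the barb behind the ledge with 1.3 mm of play. Some 27 mm earlier the barb meets the ledge's ramp.
- mouth (a point): Point of the cradle: middle of the bay's open end (meter at its nominal place), at seat height, 43 mm before home; axes as home's. For 32 mm on, the seats (20 to 31 mm either side) are open above, between 8 mm high walls flared from 36 to 31 mm off the middle; then lips with bevelled edges run 3.8 mm above the seats. Flanges clear the walls by 1 mm a side. The back is 8 mm above the seats.
- cradle: The fixed aluminium cradle, 238 by 120 mm, walls 22 to 30 mm high. Its jaws clamp the dark meter (188 by 97 by 40 mm, yellow holster) face down, immovably, its back 46 mm above the table. The meter lies anywhere within 11 mm either way of its nominal place along the cradle's x, well centred across. Origin: underside, near the middle; x is the sliding direction.
- cardboard: The fixed sheet of cardboard, 220 by 200 by 4 mm, on which the cover and the screwdriver lie. Origin: centre of its underside.
- screwdriver: Bystander: a red and yellow screwdriver, 182 mm long, 27 mm thick, lying on the cardboard along its own x; origin under its middle.
- solder_spool: Bystander: an upright spool of solder, 62 mm across and 50 mm high; origin at the centre of its underside.
- circuit_board: Bystander: a green circuit board, 80 by 50 mm, about 14 mm high, lying on its pin strips; origin at the centre of its underside.
- tab_tip (a point): Top of the spring tab's tip, 36 mm ahead of the cover's origin, 8 mm above its underside when flat. The tab fills y -9 to 9 mm from x = 8 to 40 mm of the cover; do not hold it there. Its barb (x 30 to 38.5 mm, down almost to the underside) rides up the ramp and over the ledge's deck, lifting the tip 2 to 3 mm under a push of 5 to 10 N, and drops behind it 1.3 mm before true home.
Not all that is in view belongs to the job. What is meant by the cover is not blue or yellow, and is the smaller of those in its own colour.

How it is judged:
On the way:
1. the cover is in the grooves, level, its flanges under the lips, the tab not yet past the ledge (x of cover in the frame of home between -0.042 and -0.014 m and y of cover in the frame of home between -0.003 and 0.003 m and z of cover in the frame of home between -0.002 and 0.003 m and angle between the z axis of cover and the z axis of home, either way round below 0.1 rad), for 0.1 s.
At the end, for the whole second after the job is handed in: The cover lies home, tab end first: within 2 mm across and in height and 0.05 rad; along the slide no more than 14 mm short of nominal home (an unclicked cover stays farther out or has its tab bent), its tab flat again (tip lifted under 0.6 mm); released and at rest (x of cover in the frame of home between -0.014 and 0.0125 m and y of cover in the frame of home between -0.002 and 0.002 m and z of cover in the frame of home between -0.002 and 0.002 m and angle between the x axis of cover and the x axis of home, either way round below 0.05 rad and angle between the z axis of cover and the z axis of home, either way round below 0.05 rad and x of ridge in the frame of home below 0 m and z of tab_tip in the frame of cover below 0.0086 m and linear speed of cover below 0.01 m/s); the robot touches nothing.
It fails at once if the cover is forced: more than 20 N between it and the meter or cradle (contact force between cover and cradle above 20 N).
It fails at once if a bystander is pushed more than 15 mm (distance of any of screwdriver, solder_spool, circuit_board from where it was at the start of the episode above 0.015 m).
It also fails if it takes over 72 s, if anything falls off the work surface, if the arm or the gripper's body presses on something with over 40 N, if the wrist force passes 120 N, or if a joint passes its speed limit or range.

ROBOT

A 6-joint arm with a two-finger parallel gripper is mounted at the origin on the work surface. World frame = base frame: x ahead of the robot, y to its left, z up, the work surface at z = 0. Lengths are in m, angles in rad, forces in N, time in s.
With the tool pointing down it reaches from about 0.425 to 0.925 m from the base axis. Payload 12.5 kg.
Tool frame: the origin (TCP) lies at the very end of the fingers, on their centre line; the grasp point (between the pads) lies 19 mm behind it; z points along the fingers, y is the line along which they close (so a half turn about z gives the same grasp; the last joint's range is limited). The gripper opens to 85 mm and grips with 20 to 120 N. Pads are 22 mm wide; open, the fingers measure 114 mm over their backs; the gripper's body (76 mm by 85 mm) begins 54 mm behind the grasp point. The pads swing forward as they close: fully open they stand 13 mm farther back than shut.
Start: joints at [-1.364, 0.491, 1.559, -0, 1.092, -0.106], TCP at [0.192, -0.595, 0.231] pointing down, gripper open.
Joint ranges: [-3.1, 3.1], [-0.84, 2.19], [0.05, 2.79], [-1.13, 4.28], [0.06, 2.93], [-2.69, 2.69]. Speed limits (rad/s): [2.22, 2.22, 2.79, 3.14, 3.14, 3.14].

INTERFACE

Orientations are given as a unit quaternion [x, y, z, w].
In Python, from cell import ctrl gives the robot as it stands.
- The arm moves only by the tool send_rows, never from a script. Its argument "moves" is one flat list of numbers, 5 for each row, row after row: the shift along the tool's x, y, z in cm, then the turn about the tool's z in rad, then the opening, from -1 (shut) to 1 (fully open), so that 0 is half open. A call has 1 to 10 rows; each row shifts and turns the commanded pose from where the row before left it, along the tool's axes as they then stand; what a row does not reach is not made up. A row lasts 1/10 s, in which the tool goes at most 50 mm and 8.59 degrees, less where a joint would pass 70% of its speed; a pose out of reach is approached as far as the arm can. A call is refused whole if a number of a shift passes 5 or a number of a turn 0.15, either way. A call with a gripper value outside its range is refused whole. The fingers move at their own pace and stop on an object; "squeeze" is the grip in N (left out, the last holds). Time passes only in rows, so rows that do not move let the fingers close. It gives the time, the measured TCP pose, the force, the opening and the grip force at its end, in the units of the state.
- ctrl.get_obs(): the state, without advancing time (a new reading comes with each control period).
- ctrl.grab_frame(name): name is "scene" or "top"; returns the picture (400x640x3 uint8, blue, green, red); there is no depth.
- ctrl.calibration(name): a dict with "fx", "fy", "cx", "cy" (pixels), "distortion" ([k1, k2, p1, p2, k3] as OpenCV has them; the pictures are not rectified), "world_to_cam" (4x4, takes a point from world to camera coordinates). Camera axes: x right, y down, z forward; pixel columns grow to the right and rows downward; lengths in m; the calibration is good to about 2 mm. A picture is of the moment at which its call begins. calibration takes no time and is no camera call.
- ctrl.hand_in(): hands the job in; it is judged then, once.
The state is a dict: "t": time; "joints": joint angles; "qd": joint speeds; "effort": joint torques, N m; "eef_pos": TCP position; "tool_rot": TCP orientation; "contact_force": force on the tool from outside, world axes, zero at the start; "wrist_torque": the same for the moment, N m; "grip_width": finger opening in m; "finger_force": force on a finger pad.
Only numpy, scipy, OpenCV 4.12 (cv2) and the standard library are available. Lean on these libraries where they do the work, as an engineer would, in place of code of your own. Each camera call takes 0.05 s, during which the arm holds its last target. There are 200 camera calls.

## Working session

There is one attempt and no reset: what is moved stays moved. The work goes in short steps, Python scripts to look and compute and a tool call to move; the robot and the scene stay as the last step left them, time stands still between calls to the robot, and variables do not carry over. Pictures are saved under pics/ and viewed, at most 10 in all, crops included, and the job is handed in when it is done.

Besides the shell and the picture viewer there is one more tool, called in YAML: its name, and indented under it one key for each argument. send_rows: Moves the arm, as the interface text tells. Its arguments: {"type":"object","properties":{"moves":{"type":"array"},"squeeze":{"type":"number"}},"required":["moves"]}

```bash
mkdir -p pics; python3 - <<'E'
from cell import ctrl
import cv2
for n in("scene","top"):
    cv2.imwrite(f"pics/{n}0.png",ctrl.grab_frame(n)); c=ctrl.calibration(n); print(n,{k:(v if not hasattr(v,'round') else v) for k,v in c.items()})
print(ctrl.get_obs())
E
```

```text
scene {'fx': 432.4291191208692, 'fy': 432.4291191208692, 'cx': 311.0733762487913, 'cy': 197.7946484617236, 'distortion': array([-0.08275731,  0.        ,  0.        ,  0.        ,  0.        ]), 'world_to_cam': array([[-0.78189731,  0.62324481, -0.01423072,  0.49015091],
       [ 0.34386181,  0.41212939, -0.84374666, -0.11013328],
       [-0.51999582, -0.66461664, -0.53655295,  1.41313925],
       [ 0.        ,  0.        ,  0.        ,  1.        ]])}
top {'fx': 503.99347410894154, 'fy': 503.99347410894154, 'cx': 315.95170415183316, 'cy': 192.58874905858497, 'distortion': array([0.02997956, 0.        , 0.        , 0.        , 0.        ]), 'world_to_cam': array([[-0.02539789, -0.99964077,  0.00856076, -0.04253719],
       [-0.9953079 ,  0.02448615, -0.09360879,  0.59426966],
       [ 0.09336554, -0.01089806, -0.99557225,  1.00690022],
       [ 0.        ,  0.        ,  0.        ,  1.        ]])}
{'t': 0.1, 'joints': array([-1.36357941e+00,  4.91476774e-01,  1.55941200e+00, -3.04909746e-05,
        1.09172080e+00, -1.05557985e-01]), 'qd': array([-0.00018078, -0.0033766 , -0.00286079, -0.00041373, -0.00147399,
        0.00042992]), 'effort': array([ 3.51923940e-03, -6.19448304e+01, -2.62024498e+01, -7.76495881e-05,
        2.89439755e-03, -5.51474727e-06]), 'eef_pos': array([ 0.19230779, -0.59445127,  0.23079208]), 'tool_rot': array([ 9.87795162e-01,  1.55757696e-01, -3.93416666e-05, -5.07114432e-04]), 'contact_force': array([-0.39914018, -0.48329411,  0.40275397]), 'wrist_torque': array([ 0.03341815, -0.00365541,  0.02247799]), 'finger_force': 0.0, 'grip_width': 0.08546293539270965}
```

View pics/top0.png

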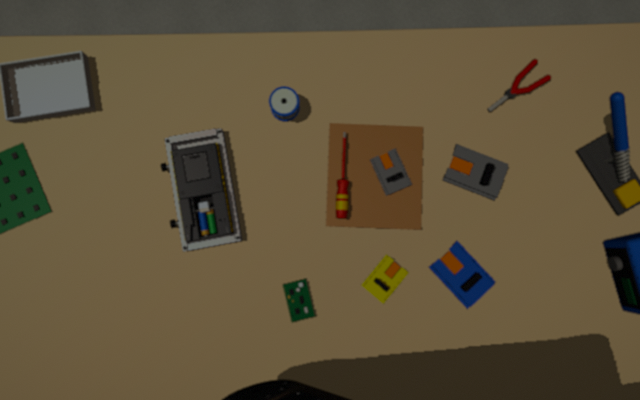

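View pics/scene0.png

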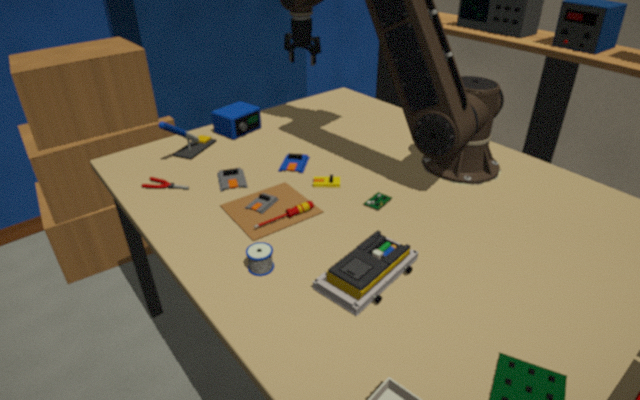

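```bash
python3 - <<'E'
import cv2,numpy as np
t=cv2.imread("pics/top0.png");s=cv2.imread("pics/scene0.png")
g=lambda a:np.clip(255*(a/255.)**.6,0,255).astype('uint8')
a=cv2.resize(g(t[120:260,150:250]),None,fx=4,fy=4,interpolation=2)
b=cv2.resize(g(t[140:210,330:430]),None,fx=4,fy=4,interpolation=2)
c=cv2.resize(g(s[225:315,310:425]),None,fx=3.45,fy=3.1,interpolation=2)[:280,:400]
o=np.zeros((560,800,3),'uint8');o[:,:400]=a;o[:280,400:]=b;o[280:280+c.shape[0],400:400+c.shape[1]]=c[:, :400]
cv2.imwrite("pics/c0.png",o)
E
```

```text
(no output)
```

View pics/c0.png

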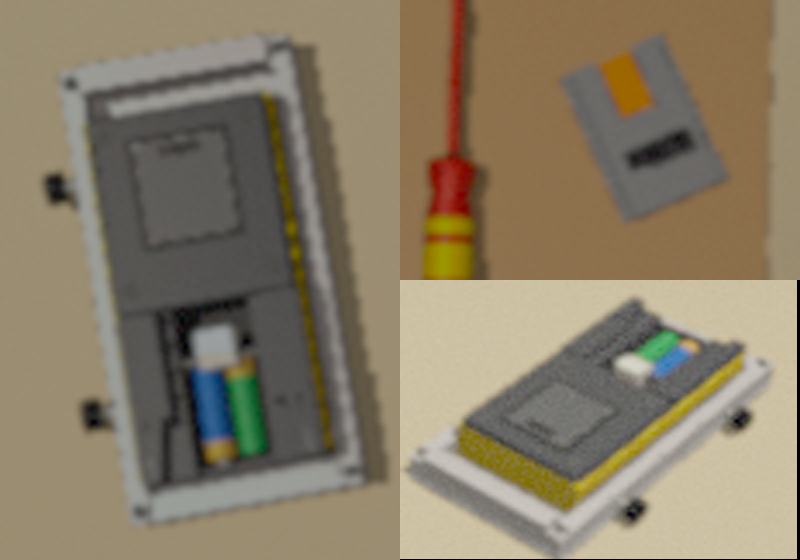

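```bash
cat > h.py <<'E'
from cell import ctrl
import cv2,numpy as np
from scipy.spatial.transform import Rotation as R
def cam(n):
    c=ctrl.calibration(n);K=np.array([[c['fx'],0,c['cx']],[0,c['fy'],c['cy']],[0,0,1]]);return K,c['distortion'],c['world_to_cam']
def world(n,px,z):
    K,d,T=cam(n);u=cv2.undistortPoints(np.array(px,float).reshape(-1,1,2),K,d)[:,0]
    r=np.c_[u,np.ones(len(u))]@T[:3,:3];o=-T[:3,:3].T@T[:3,3]
    return o+r*((z-o[2])/r[:,2])[:,None]
def proj(n,P):
    K,d,T=cam(n);return cv2.projectPoints(np.array(P,float),cv2.Rodrigues(T[:3,:3])[0],T[:3,3],K,d)[0][:,0]
def state():
    o=ctrl.get_obs();m=R.from_quat(o['tool_rot']).as_matrix()
    return o,m
def plan(target,yaw_y):
    """shift in tool axes (cm) and turn (rad) so that tool y lies along heading yaw_y"""
    o,m=state();d=m.T@(np.array(target)-o['eef_pos'])*100
    a=np.arctan2(m[1,1],m[0,1]);t=-(yaw_y-a);t=(t+np.pi/2)%np.pi-np.pi/2
    print('t',o['t'],'pos',o['eef_pos'].round(4),'yaw',a.round(4),'shift cm',d.round(2),'turn',round(t,4),'F',o['contact_force'].round(2),'w',round(o['grip_width'],4))
E
python3 - <<'E'
from h import *
f=lambda p,o:(np.array(p,float)+.5)/4-.5+np.array(o)
for nm,p,o,z in[('cradle',[(62,75),(288,38),(372,478),(135,523)],(150,120),.026),('meter',[(88,128),(272,95),(333,455),(147,488)],(150,120),.046),
 ('cover',[(162,77),(260,35),(328,182),(228,220)],(330,140),.007),('ridge',[(225,162),(288,132),(294,142),(230,170)],(330,140),.024)]:
    w=world('top',f(p,o),z)[:,:2];e=w[[1,2,3,0]]-w
    print(nm,w.round(4).tolist(),'c',w.mean(0).round(4),'len',np.linalg.norm(e,axis=1).round(4),'ang',[round(float(np.arctan2(*-x[::-1])),3) for x in (e[1],-e[3])])
s=.02
plan([.5,-.2,.15],0);print(state()[1].round(3))
E
```

```text
cradle [[0.7134, 0.2514], [0.7303, 0.135], [0.5018, 0.0942], [0.4823, 0.2141]] c [0.6069 0.1737] len [0.1177 0.2321 0.1215 0.2341] ang [0.176, 0.16]
meter [[0.6817, 0.2326], [0.6966, 0.1398], [0.5136, 0.1108], [0.4997, 0.2032]] c [0.5979 0.1716] len [0.0939 0.1852 0.0934 0.1844] ang [0.157, 0.16]
cover [[0.6636, -0.1737], [0.6847, -0.2262], [0.6058, -0.2588], [0.5871, -0.2056]] c [ 0.6353 -0.2161] len [0.0567 0.0854 0.0564 0.0829] ang [0.391, 0.395]
ridge [[0.6157, -0.2026], [0.6305, -0.2358], [0.6253, -0.2387], [0.6115, -0.205]] c [ 0.6208 -0.2205] len [0.0364 0.006  0.0364 0.0049] ang [0.5, 0.521]
t 0.1 pos [ 0.1923 -0.5945  0.2308] yaw -1.258 shift cm [ 41.41 -28.05   8.11] turn -1.258 F [-0.4  -0.48  0.4 ] w 0.0855
[[ 0.951  0.308 -0.   ]
 [ 0.308 -0.951  0.001]
 [ 0.    -0.001 -1.   ]]
```

send_rows:
  moves: [3.7, -1.6, 0.9, 0, -0.3, 3.7, -1.6, 0.9, 0, -0.3, 3.7, -1.6, 0.9, 0, -0.3, 3.7, -1.6, 0.9, 0, -0.3, 3.7, -1.6, 0.9, 0, -0.3, 3.7, -1.6, 0.9, 0, -0.3, 3.7, -1.6, 0.9, 0, -0.3, 3.7, -1.6, 0.9, 0, -0.3, 3.7, -1.6, 0.9, 0, -0.3, 3.7, -1.6, 0.9, 0, -0.3]

```text
t: 1.1
eef_pos: [0.4962, -0.3273, 0.1407]
tool_rot: [0.988, 0.156, -0.0, -0.0]
contact_force: [0.6, -0.5, 0.2]
grip_width: 0.0299
finger_force: 0.0
```

send_rows:
  moves: [3.7, -1.6, 0.9, 0, -0.3, 3.7, -1.6, 0.9, 0, -0.3, 3.7, -1.6, 0.9, 0, -0.3, 3.7, -1.6, 0.9, 0, -0.3, 0, 0, 0, -0.15, -0.3, 0, 0, 0, -0.15, -0.3, 0, 0, 0, -0.15, -0.3, 0, 0, 0, -0.15, -0.3, 0, 0, 0, -0.15, -0.3, 0, 0, 0, -0.15, -0.3]

```text
t: 2.1
eef_pos: [0.6161, -0.2221, 0.1049]
tool_rot: [0.82, 0.572, -0.0, -0.0]
contact_force: [-0.3, -0.1, 0.1]
grip_width: 0.0298
finger_force: 0.0
```

send_rows:
  moves: [0, 0, 0, -0.15, -0.3, 0, 0, 0, -0.15, -0.3, 0, 0, 0, -0.15, -0.3, 0, 0, 0, -0.15, -0.3, 0, 0, 0, -0.15, -0.3, 0, 0, 0, 0, -0.3, 0, 0, 0, 0, -0.3]

```text
t: 2.8
eef_pos: [0.6162, -0.2221, 0.1051]
tool_rot: [0.558, 0.83, -0.0, -0.0]
contact_force: [-0.1, -0.1, 0.0]
grip_width: 0.0299
finger_force: 0.0
```

```bash
python3 - <<'E'
from h import *
plan([.622,-.2212,.06],.393);print(state()[0]['joints'].round(2))
E
```

```text
t 2.8 pos [ 0.6162 -0.2221  0.1051] yaw 0.3875 shift cm [-0.14  0.57  4.51] turn -0.0055 F [-0.09 -0.06  0.04] w 0.0299
[-0.45  0.67  1.6  -0.    0.88 -0.83]
```

send_rows:
  moves: [-0.1, 0.6, 2, -0.005, -0.3, 0, 0, 2, 0, -0.3, 0, 0, 2, 0, -0.3, 0, 0, 1, 0, -0.3, 0, 0, 0, 0, -0.3, 0, 0, 0, 0, -0.3]

```text
t: 3.4
eef_pos: [0.6225, -0.2209, 0.0358]
tool_rot: [0.554, 0.832, -0.0, 0.0]
contact_force: [0.9, -0.2, -0.1]
grip_width: 0.0296
finger_force: 0.0
```

```bash
python3 - <<'E'
from h import *
a=ctrl.grab_frame('scene');b=ctrl.grab_frame('top')
g=lambda a:np.clip(255*(a/255.)**.6,0,255).astype('uint8')
o=np.zeros((480,800,3),'uint8');o[:,:400]=cv2.resize(g(a[160:256,220:300]),(400,480),interpolation=2);o[:,400:]=cv2.resize(g(b[130:226,350:430]),(400,480),interpolation=2)
cv2.imwrite('pics/c1.png',o);plan([.622,-.2212,.0145],.393)
E
```

```text
t 3.5 pos [ 0.6227 -0.221   0.0364] yaw 0.3963 shift cm [ 0.01 -0.07  2.19] turn 0.0033 F [-0.62 -0.58  0.41] w 0.0297
```

View pics/c1.png

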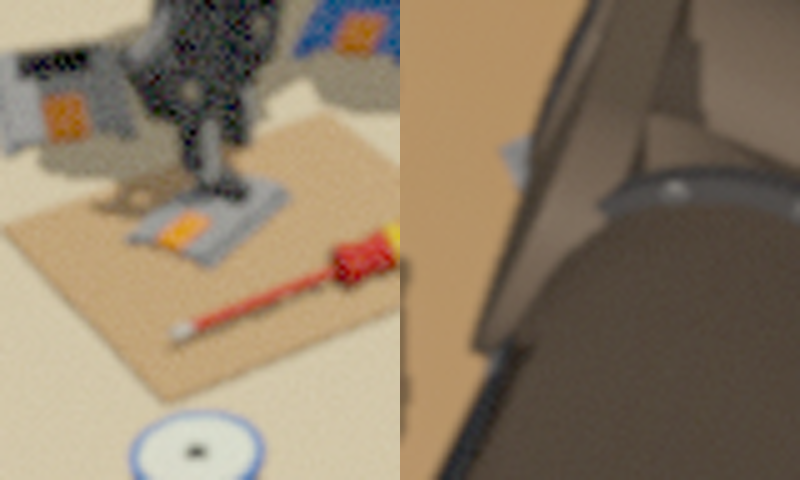

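The tool is over the ridge (left picture, ridge ~ (225,185)); the tool hides the cover from the top camera. Descend and grip.

send_rows:
  moves: [0, 0, 1, 0, -0.3, 0, 0, 0.8, 0, -0.3, 0, 0, 0.3, 0, -0.3, 0, 0, 0, 0, -0.3, 0, 0, 0, 0, -0.6, 0, 0, 0, 0, -0.9, 0, 0, 0, 0, -1, 0, 0, 0, 0, -1, 0, 0, 0, 0, -1, 0, 0, 0, 0, -1]
  squeeze: 40

```text
t: 4.5
eef_pos: [0.6223, -0.2209, 0.0146]
tool_rot: [0.554, 0.833, -0.0, 0.0]
contact_force: [0.4, -0.2, 2.2]
grip_width: 0.0088
finger_force: 41.6
```

send_rows:
  moves: [0, 0, -0.5, 0, -1, 0, 0, -1.5, 0, -1, 0, 0, -2, 0, -1, 0, 0, -2, 0, -1, 0, 0, -2, 0, -1, 1, 0, -1.5, 0, -1, 2, -0.1, -0.5, 0, -1, 3, -0.1, 0, 0, -1, 3, -0.1, 0, 0, -1, 3, -0.1, 0, 0, -1]

```text
t: 5.5
eef_pos: [0.5711, -0.1102, 0.115]
tool_rot: [0.554, 0.833, 0.0, 0.0]
contact_force: [1.0, -0.1, -1.4]
grip_width: 0.0084
finger_force: 41.2
```

send_rows:
  moves: [3, -0.1, 0, 0, -1, 3, -0.1, 0, 0, -1, 3, -0.1, 0, 0, -1, 3, -0.1, 0, 0, -1, 3, -0.1, 0, 0, -1, 3, -0.1, 0, 0, -1, 3, 0, 0, 0, -1, 3, 0, 0, 0, -1, 2.5, 0, 0, 0, -1, 1.5, 0, 0, 0, -1]

```text
t: 6.5
eef_pos: [0.4569, 0.1459, 0.1149]
tool_rot: [0.553, 0.833, 0.0, 0.0]
contact_force: [0.0, 0.1, -1.3]
grip_width: 0.0086
finger_force: 41.2
```

send_rows:
  moves: [0.5, 0, 0, 0.05, -1, 0, 0, 0, 0.1, -1, 0, 0, 0, 0.084, -1, 0, 0, 0, 0, -1, 0, 0, 0, 0, -1]

```text
t: 7.0
eef_pos: [0.4561, 0.149, 0.1147]
tool_rot: [0.646, 0.763, 0.0, 0.0]
contact_force: [-0.8, -0.1, -1.5]
grip_width: 0.0089
finger_force: 41.2
```

```bash
python3 - <<'E'
from h import *
a=ctrl.grab_frame('scene');b=ctrl.grab_frame('top')
cv2.imwrite('pics/s2.png',a);cv2.imwrite('pics/t2.png',b)
g=lambda a:np.clip(255*(a/255.)**.6,0,255).astype('uint8')
o=np.zeros((500,800,3),'uint8');o[:,:400]=cv2.resize(g(a[200:300,330:410]),(400,500),interpolation=2);o[:,400:]=cv2.resize(g(b[180:280,170:250]),(400,500),interpolation=2)
cv2.imwrite('pics/c2.png',o);plan([.457,.149,.095],.162)
E
```

```text
t 7.1 pos [0.4563 0.1489 0.1145] yaw 0.1649 shift cm [-0.    0.08  1.95] turn 0.0029 F [-0.48 -0.12 -0.77] w 0.0086
```

View pics/c2.png

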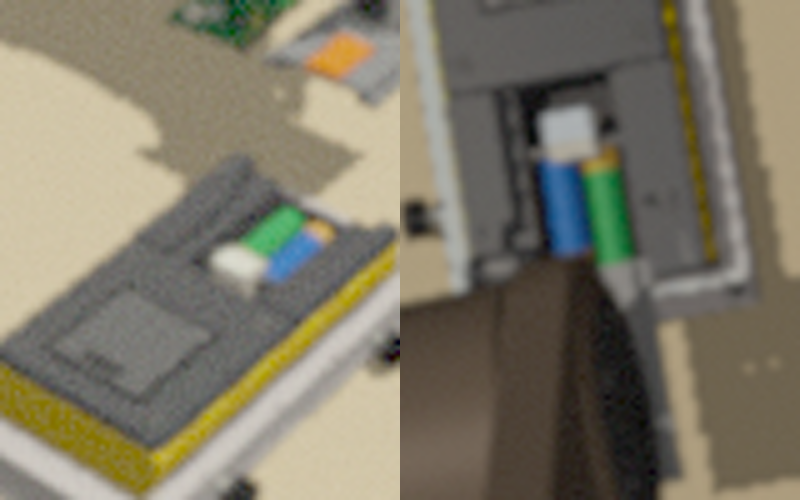

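```bash
cat >> h.py <<'E'
def big(img,x0,y0,w,h,s,polys):
    g=np.clip(255*(img/255.)**.6,0,255).astype('uint8')
    o=cv2.resize(g[y0:y0+h,x0:x0+w],(w*s,h*s),interpolation=2)
    for p,c in polys:
        q=((p-[x0,y0]+.5)*s-.5).round().astype(int);cv2.polylines(o,[q.reshape(-1,1,2)],True,c,1)
    return o
def rect(c,a,xs,ys,z):
    return [[c[0]+x*np.cos(a)-y*np.sin(a),c[1]+x*np.sin(a)+y*np.cos(a),z] for x,y in((xs[0],ys[0]),(xs[1],ys[0]),(xs[1],ys[1]),(xs[0],ys[1]))]
E
python3 - <<'E'
from h import *
p=state()[0]['eef_pos'];a=.165;o=np.array([p[0]+.014*np.cos(a),p[1]+.014*np.sin(a)]);zu=p[2]-.0106
P=[]
for n in('scene','top'):
    P.append([(proj(n,rect(o,a,(-.042,.042),(-.03,.03),zu+.003)),(0,0,255)),(proj(n,rect(o,a,(.008,.04),(-.009,.009),zu+.008)),(255,0,255)),
     (proj(n,rect((.5067,.157),.162,(0,.188),(-.0485,.0485),.046)),(0,255,0)),(proj(n,rect((.5067,.157),.162,(0,.085),(-.031,.031),.046)),(255,255,0))])
a1=big(cv2.imread('pics/s2.png'),368,195,57,85,7,P[0]);b1=big(cv2.imread('pics/t2.png'),178,185,57,85,7,P[1])
cv2.imwrite('pics/c3.png',np.hstack([a1,b1]))
for q in P:print([x[0].round(1).tolist() for x in q])
E
```

```text
[[[401.4, 196.2], [382.1, 210.8], [404.3, 220.6], [423.1, 205.0]], [[397.9, 206.1], [390.4, 212.0], [397.1, 214.9], [404.5, 208.9]], [[375.0, 227.8], [324.5, 266.9], [360.6, 287.8], [409.5, 244.2]], [[380.9, 230.7], [359.7, 247.5], [382.3, 259.2], [403.0, 241.1]]]
[[[226.1, 276.2], [218.4, 231.7], [186.7, 237.8], [194.1, 282.4]], [[209.8, 251.8], [206.9, 234.9], [197.4, 236.7], [200.2, 253.7]], [[233.7, 232.9], [217.8, 141.7], [170.3, 150.3], [185.5, 242.0]], [[225.1, 234.5], [217.9, 192.9], [187.3, 198.6], [194.3, 240.4]]]
```

View pics/c3.png

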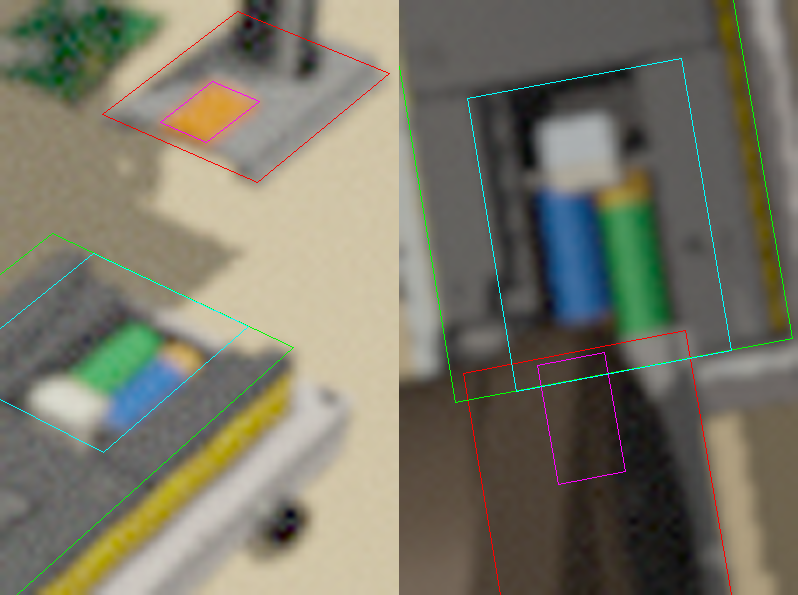

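```bash
cat > r.py <<'E'
from h import *
def rectify(img,n,z,s=3.5,u=(-30,110),v=(-57,57),c=(.5067,.157),a=.162):
    U,V=np.meshgrid(np.arange(v[1],v[0],-1/s),np.arange(u[1],u[0],-1/s)) # cols: left(+y) to right; rows: forward at top
    X=c[0]+(V*np.cos(a)-U*np.sin(a))/1e3;Y=c[1]+(V*np.sin(a)+U*np.cos(a))/1e3
    m=proj(n,np.stack([X,Y,np.full_like(X,z)],-1).reshape(-1,3)).astype('f4').reshape(*X.shape,2)
    return cv2.remap(img,m[...,0],m[...,1],cv2.INTER_CUBIC)
if __name__=="__main__":
    L=[]
    for n in('top','scene'):
        o=rectify(cv2.imread(f'pics/{n}0.png'),n,.046);o=np.clip(255*(o/255.)**.6,0,255).astype('uint8')
        for k in range(-50,51,10):
            x=int((57-k)*3.5);cv2.line(o,(x,0),(x,6 if k else 30),(0,0,255),1)
        for k in range(-30,111,10):
            y=int((110-k)*3.5);cv2.line(o,(0,y),(6 if k else 30,y),(0,0,255),1);cv2.line(o,(199,y),(201,y),(0,255,255),1)
        L.append(o)
    cv2.imwrite('pics/r0.png',np.hstack(L))
E
python3 r.py
```

```text
(no output)
```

View pics/r0.png

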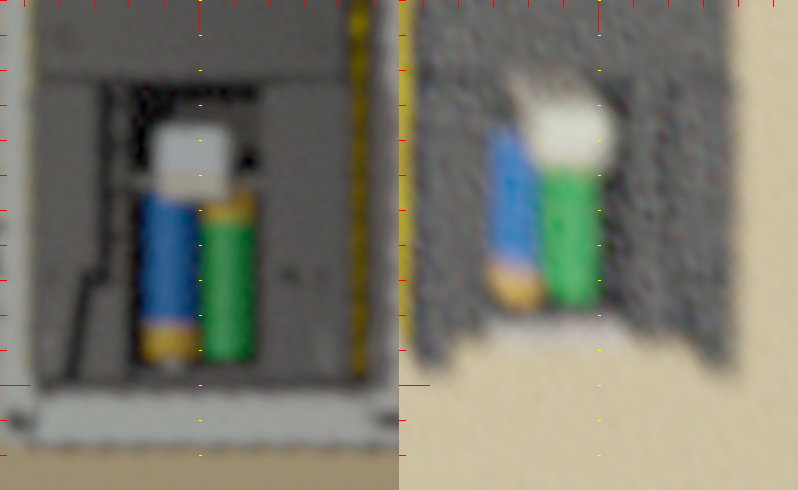

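```bash
python3 - <<'E'
from r import *
p=state()[0]['eef_pos'];a=.1649;o=(p[0]+.014*np.cos(a),p[1]+.014*np.sin(a));zu=p[2]-.0106
L=[]
for n,f in(('top','t2'),('scene','s2')):
    r=rectify(cv2.imread(f'pics/{f}.png'),n,zu+.003,5,(-50,50),(-40,40),o,a);r=np.clip(255*(r/255.)**.5,0,255).astype('uint8')
    for k in range(-30,31,10):x=int((40-k)*5);cv2.line(r,(x,0),(x,6 if k else 20),(0,0,255),1)
    for k in range(-50,51,2):y=int((50-k)*5);cv2.line(r,(0,y),(3 if k%10 else 10,y),(0,0,255),1)
    cv2.rectangle(r,(50,40),(350,460),(0,0,255),1)
    L.append(r)
cv2.imwrite('pics/r1.png',np.hstack(L))
E
```

```text
(no output)
```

View pics/r1.png

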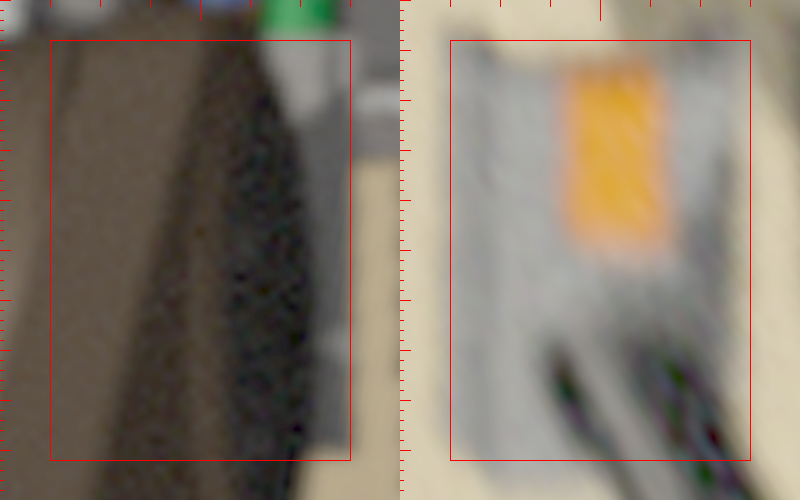

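send_rows:
  moves: [0.1, 0.7, 1, 0.003, -1, 0, 0.6, 1.5, 0, -1, 0, 0, 1.5, 0, -1, 0, 0, 1.2, 0, -1, 0, 0, 0.7, 0, -1, 0, 0, 0.2, 0, -1, 0, 0, 0, 0, -1]

```text
t: 7.8
eef_pos: [0.469, 0.1519, 0.0531]
tool_rot: [0.648, 0.761, -0.0, -0.0]
contact_force: [-0.4, 0.5, -0.8]
grip_width: 0.0087
finger_force: 41.2
```

send_rows:
  moves: [0, 0, 0.15, 0, -1, 0, 0, 0.1, 0, -1, 0, 0, 0, 0, -1]

```text
t: 8.1
eef_pos: [0.4692, 0.152, 0.051]
tool_rot: [0.648, 0.761, 0.0, 0.0]
contact_force: [0.3, 1.5, -0.2]
grip_width: 0.0085
finger_force: 41.2
```

send_rows:
  moves: [0, 0, 0.1, 0, -1, 0, 0, 0, 0, -1]

```text
t: 8.3
eef_pos: [0.4691, 0.1519, 0.0498]
tool_rot: [0.648, 0.761, 0.0, 0.0]
contact_force: [1.0, 1.2, 0.8]
grip_width: 0.0084
finger_force: 41.3
```

```bash
python3 - <<'E'
from h import *
plan([.5067,.157,.0486],.162);print(state()[0]['wrist_torque'])
E
```

```text
t 8.3 pos [0.4691 0.1519 0.0498] yaw 0.16 shift cm [-0.1   3.79  0.12] turn -0.002 F [0.97 1.2  0.77] w 0.0084
[ 0.21556899 -0.03988654  0.03010683]
```

send_rows:
  moves: [0, 0, 0.05, 0, -1, 0, 0, 0, 0, -1]

```text
t: 8.5
eef_pos: [0.4691, 0.1519, 0.0492]
tool_rot: [0.648, 0.761, -0.0, 0.0]
contact_force: [-1.0, 1.2, -0.3]
grip_width: 0.0085
finger_force: 41.3
```

send_rows:
  moves: [0, 0, 0.05, 0, -1, 0, 0, 0, 0, -1]

```text
t: 8.7
eef_pos: [0.469, 0.1519, 0.0487]
tool_rot: [0.648, 0.761, -0.0, -0.0]
contact_force: [-0.3, 1.4, 0.3]
grip_width: 0.0084
finger_force: 41.3
```

send_rows:
  moves: [0, 0, 0.04, 0, -1, 0, 0, 0, 0, -1]

```text
t: 8.9
eef_pos: [0.4691, 0.1519, 0.0484]
tool_rot: [0.648, 0.761, -0.0, 0.0]
contact_force: [-0.6, 1.7, 0.5]
grip_width: 0.0085
finger_force: 41.3
```

send_rows:
  moves: [0.1, 0, 0.03, 0, -1, 0, 0, 0, 0, -1, 0, 0, 0, 0, -1]

```text
t: 9.2
eef_pos: [0.469, 0.1529, 0.0481]
tool_rot: [0.648, 0.761, 0.0, 0.0]
contact_force: [-0.9, -0.1, 2.0]
grip_width: 0.0085
finger_force: 41.4
```

send_rows:
  moves: [0.1, 0, 0.03, 0, -1, 0, 0, 0, 0, -1, 0, 0, 0, 0, -1]

```text
t: 9.5
eef_pos: [0.4689, 0.1539, 0.0478]
tool_rot: [0.648, 0.761, 0.0, 0.0]
contact_force: [0.2, 0.5, 4.3]
grip_width: 0.0088
finger_force: 41.6
```

send_rows:
  moves: [0, 0.2, -0.03, 0, -1, 0, 0.2, 0, 0, -1, 0, 0, 0, 0, -1]

```text
t: 9.8
eef_pos: [0.473, 0.1546, 0.0481]
tool_rot: [0.648, 0.761, 0.0, 0.0]
contact_force: [0.0, -0.7, 1.3]
grip_width: 0.0085
finger_force: 41.6
```

send_rows:
  moves: [0, 0.2, 0, 0, -1, 0, 0.2, 0, 0, -1, 0, 0, 0, 0, -1]

```text
t: 10.1
eef_pos: [0.477, 0.1552, 0.0481]
tool_rot: [0.648, 0.761, 0.0, 0.0]
contact_force: [0.5, -0.2, 2.6]
grip_width: 0.0081
finger_force: 41.6
```

send_rows:
  moves: [0, 0.15, 0, 0, -1, 0, 0.15, 0, 0, -1, 0, 0, 0, 0, -1]

```text
t: 10.4
eef_pos: [0.4798, 0.1557, 0.0481]
tool_rot: [0.648, 0.761, 0.0, 0.0]
contact_force: [-1.0, -0.2, 3.2]
grip_width: 0.009
finger_force: 41.7
```

send_rows:
  moves: [0, 0.15, 0, 0, -1, 0, 0.15, 0, 0, -1, 0, 0, 0, 0, -1]

```text
t: 10.7
eef_pos: [0.4826, 0.1562, 0.0481]
tool_rot: [0.648, 0.761, -0.0, -0.0]
contact_force: [-2.9, 0.2, 5.2]
grip_width: 0.0086
finger_force: 41.9
```

send_rows:
  moves: [0, 0, -0.03, 0, -1, 0, 0, 0, 0, -1]

```text
t: 10.9
eef_pos: [0.4826, 0.1562, 0.0483]
tool_rot: [0.648, 0.761, 0.0, 0.0]
contact_force: [-1.3, 1.4, 1.3]
grip_width: 0.0086
finger_force: 41.5
```

send_rows:
  moves: [0, 0.15, 0, 0, -1, 0, 0.15, 0, 0, -1, 0, 0, 0, 0, -1]

```text
t: 11.2
eef_pos: [0.4858, 0.1567, 0.0483]
tool_rot: [0.648, 0.761, 0.0, 0.0]
contact_force: [-1.9, 2.5, 2.5]
grip_width: 0.0084
finger_force: 41.6
```

send_rows:
  moves: [0.04, 0.1, -0.01, 0, -1, 0, 0.1, 0, 0, -1, 0, 0, 0, 0, -1]

```text
t: 11.5
eef_pos: [0.4877, 0.1573, 0.0484]
tool_rot: [0.648, 0.761, 0.0, 0.0]
contact_force: [-1.6, 1.8, 1.4]
grip_width: 0.0088
finger_force: 41.4
```

send_rows:
  moves: [0.03, 0.15, 0, 0, -1, 0, 0.15, 0, 0, -1, 0, 0, 0, 0, -1]

```text
t: 11.8
eef_pos: [0.4908, 0.1581, 0.0485]
tool_rot: [0.648, 0.761, 0.0, 0.0]
contact_force: [0.6, 0.9, 0.7]
grip_width: 0.0086
finger_force: 41.3
```

send_rows:
  moves: [0.02, 0.2, 0, 0, -1, 0, 0.2, 0, 0, -1, 0, 0, 0, 0, -1]

```text
t: 12.1
eef_pos: [0.4948, 0.1589, 0.0485]
tool_rot: [0.648, 0.761, 0.0, 0.0]
contact_force: [-0.4, 0.3, 0.6]
grip_width: 0.0084
finger_force: 41.4
```

send_rows:
  moves: [0, 0.2, 0, 0, -1, 0, 0.2, 0, 0, -1, 0, 0, 0, 0, -1]

```text
t: 12.4
eef_pos: [0.4986, 0.1596, 0.0485]
tool_rot: [0.648, 0.761, 0.0, 0.0]
contact_force: [0.6, 0.5, 1.4]
grip_width: 0.0085
finger_force: 41.4
```

send_rows:
  moves: [0, 0.2, 0, 0, -1, 0, 0.2, 0, 0, -1, 0, 0, 0, 0, -1]

```text
t: 12.7
eef_pos: [0.5026, 0.1603, 0.0485]
tool_rot: [0.648, 0.761, 0.0, 0.0]
contact_force: [0.4, -0.2, 0.9]
grip_width: 0.0085
finger_force: 41.4
```

send_rows:
  moves: [0, 0.15, 0, 0, -1, 0, 0.15, 0, 0, -1, 0, 0, 0, 0, -1]

```text
t: 13.0
eef_pos: [0.5054, 0.1607, 0.0485]
tool_rot: [0.648, 0.761, 0.0, 0.0]
contact_force: [0.4, -0.2, 1.6]
grip_width: 0.0087
finger_force: 41.5
```

send_rows:
  moves: [0, 0.15, 0, 0, -1, 0, 0.15, 0, 0, -1, 0, 0, 0, 0, -1]

```text
t: 13.3
eef_pos: [0.5084, 0.1612, 0.0485]
tool_rot: [0.648, 0.761, 0.0, 0.0]
contact_force: [0.1, 0.3, 2.6]
grip_width: 0.0089
finger_force: 41.5
```

send_rows:
  moves: [0, 0.15, 0, 0, -1, 0, 0.15, 0, 0, -1, 0, 0, 0, 0, -1]

```text
t: 13.6
eef_pos: [0.5113, 0.1617, 0.0485]
tool_rot: [0.648, 0.761, 0.0, 0.0]
contact_force: [-0.1, 0.0, 2.8]
grip_width: 0.0085
finger_force: 41.7
```

send_rows:
  moves: [0, 0.15, -0.01, 0, -1, 0, 0.15, 0, 0, -1, 0, 0, 0, 0, -1]

```text
t: 13.9
eef_pos: [0.5136, 0.1621, 0.0485]
tool_rot: [0.648, 0.761, -0.0, -0.0]
contact_force: [-4.5, -0.8, 4.5]
grip_width: 0.0085
finger_force: 41.9
```

send_rows:
  moves: [0, 0.15, 0, 0, -1, 0, 0.15, 0, 0, -1, 0, 0, 0, 0, -1]

```text
t: 14.2
eef_pos: [0.5171, 0.1626, 0.0486]
tool_rot: [0.648, 0.761, 0.0, 0.0]
contact_force: [-1.9, -0.6, 3.8]
grip_width: 0.0086
finger_force: 41.7
```

send_rows:
  moves: [0, 0.1, 0, 0, -1, 0, 0.1, 0, 0, -1, 0, 0, 0, 0, -1]

```text
t: 14.5
eef_pos: [0.5191, 0.1629, 0.0486]
tool_rot: [0.648, 0.761, 0.0, 0.0]
contact_force: [-2.9, -0.4, 5.9]
grip_width: 0.0089
finger_force: 41.9
```

send_rows:
  moves: [0, 0.15, -0.02, 0, -1, 0, 0.15, 0, 0, -1, 0, 0, 0, 0, -1]

```text
t: 14.8
eef_pos: [0.5221, 0.1634, 0.0487]
tool_rot: [0.648, 0.761, -0.0, 0.0]
contact_force: [-2.5, -0.0, 4.2]
grip_width: 0.0084
finger_force: 41.7
```

send_rows:
  moves: [0, 0.15, 0, 0, -1, 0, 0.15, 0, 0, -1, 0, 0, 0, 0, -1]

```text
t: 15.1
eef_pos: [0.5252, 0.1639, 0.0488]
tool_rot: [0.648, 0.761, 0.0, 0.0]
contact_force: [-2.7, -0.2, 3.5]
grip_width: 0.0086
finger_force: 41.6
```

send_rows:
  moves: [0, 0.15, 0, 0, -1, 0, 0.15, 0, 0, -1, 0, 0, 0, 0, -1]

```text
t: 15.4
eef_pos: [0.5281, 0.1644, 0.0488]
tool_rot: [0.648, 0.761, 0.0, 0.0]
contact_force: [-2.7, -0.0, 3.2]
grip_width: 0.0086
finger_force: 41.6
```

send_rows:
  moves: [0, 0.15, 0, 0, -1, 0, 0.15, 0, 0, -1, 0, 0, 0, 0, -1]

```text
t: 15.7
eef_pos: [0.5311, 0.1648, 0.0488]
tool_rot: [0.648, 0.761, 0.0, 0.0]
contact_force: [-3.0, 0.3, 2.8]
grip_width: 0.0087
finger_force: 41.6
```

send_rows:
  moves: [0, 0.1, 0, 0, -1, 0, 0.1, 0, 0, -1, 0, 0, 0, 0, -1]

```text
t: 16.0
eef_pos: [0.533, 0.1651, 0.0488]
tool_rot: [0.648, 0.761, 0.0, 0.0]
contact_force: [-2.9, -0.6, 2.5]
grip_width: 0.0087
finger_force: 41.6
```

send_rows:
  moves: [0, 0.1, 0, 0, -1, 0, 0.05, 0, 0, -1, 0, 0, 0, 0, -1]

```text
t: 16.3
eef_pos: [0.5347, 0.1654, 0.0487]
tool_rot: [0.648, 0.761, 0.0, 0.0]
contact_force: [1.4, -0.0, -0.8]
grip_width: 0.0089
finger_force: 41.3
```

send_rows:
  moves: [0, 0.05, 0, 0, -1, 0, 0, 0, 0, -1]

```text
t: 16.5
eef_pos: [0.5348, 0.1654, 0.0487]
tool_rot: [0.648, 0.761, -0.0, 0.0]
contact_force: [0.1, 0.4, -1.1]
grip_width: 0.0088
finger_force: 41.3
```

send_rows:
  moves: [0, 0.04, 0, 0, -1, 0, 0, 0, 0, -1]

```text
t: 16.7
eef_pos: [0.5352, 0.1655, 0.0487]
tool_rot: [0.648, 0.761, -0.0, 0.0]
contact_force: [-0.6, 0.3, -0.9]
grip_width: 0.0085
finger_force: 41.3
```

send_rows:
  moves: [0, 0.04, 0, 0, -1, 0, 0, 0, 0, -1]

```text
t: 16.9
eef_pos: [0.5356, 0.1656, 0.0488]
tool_rot: [0.648, 0.761, -0.0, 0.0]
contact_force: [0.3, 0.4, -0.1]
grip_width: 0.0085
finger_force: 41.3
```

send_rows:
  moves: [0, 0.04, 0, 0, -1, 0, 0, 0, 0, -1]

```text
t: 17.1
eef_pos: [0.5359, 0.1656, 0.0488]
tool_rot: [0.648, 0.761, -0.0, 0.0]
contact_force: [-0.8, -0.9, 0.1]
grip_width: 0.0085
finger_force: 41.4
```

send_rows:
  moves: [0, 0.04, 0, 0, -1, 0, 0, 0, 0, -1]

```text
t: 17.3
eef_pos: [0.5359, 0.1656, 0.0487]
tool_rot: [0.648, 0.761, -0.0, -0.0]
contact_force: [-2.7, -0.7, -0.6]
grip_width: 0.0086
finger_force: 41.4
```

send_rows:
  moves: [0, 0.03, 0, 0, -1, 0, 0, 0, 0, -1]

```text
t: 17.5
eef_pos: [0.536, 0.1656, 0.0486]
tool_rot: [0.648, 0.761, -0.001, -0.0]
contact_force: [-5.4, -2.2, 1.3]
grip_width: 0.0088
finger_force: 41.5
```

send_rows:
  moves: [0, -0.06, 0, 0, -1, 0, 0, 0, 0, -1, 0, 0, 0, 0, -0.3, 0, 0, 0, 0, -0.3, 0, 0, 0, 0, -0.3, 0, 0, 0, 0, -0.3, 0, 0, -1, 0, -0.3, 0, 0, -3, 0, -0.3, 0, 0, -4, 0, -0.3]

```text
t: 18.4
eef_pos: [0.5354, 0.1655, 0.1291]
tool_rot: [0.648, 0.761, -0.001, -0.001]
contact_force: [0.6, 0.4, -0.5]
grip_width: 0.0299
finger_force: 0.0
```

send_rows:
  moves: [-4, 0, -2, 0, -0.3, -4, 0, 0, 0, -0.3, -4, 0, 0, 0, -0.3, -4, 0, 0, 0, -0.3, -4, 0, 0, 0, -0.3, -2, 0, 0, 0, -0.3, 0, 0, 0, 0, -0.3, 0, 0, 0, 0, -0.3]

```text
t: 19.2
eef_pos: [0.5709, -0.0515, 0.1492]
tool_rot: [0.649, 0.761, 0.0, 0.0]
contact_force: [0.8, -0.6, 0.1]
grip_width: 0.03
finger_force: 0.0
```

```bash
python3 - <<'E'
from r import *
a=ctrl.grab_frame('top');b=ctrl.grab_frame('scene')
L=[np.clip(255*(rectify(i,n,.046)/255.)**.6,0,255).astype('uint8') for i,n in((a,'top'),(b,'scene'))]
cv2.imwrite('pics/f.png',np.hstack(L));plan([.5,.1,.1],.1)
E
```

```text
t 19.3 pos [ 0.5709 -0.0506  0.1491] yaw 0.1608 shift cm [16.   -4.59  4.91] turn 0.0608 F [-0.41  0.56  0.15] w 0.03
```

View pics/f.png

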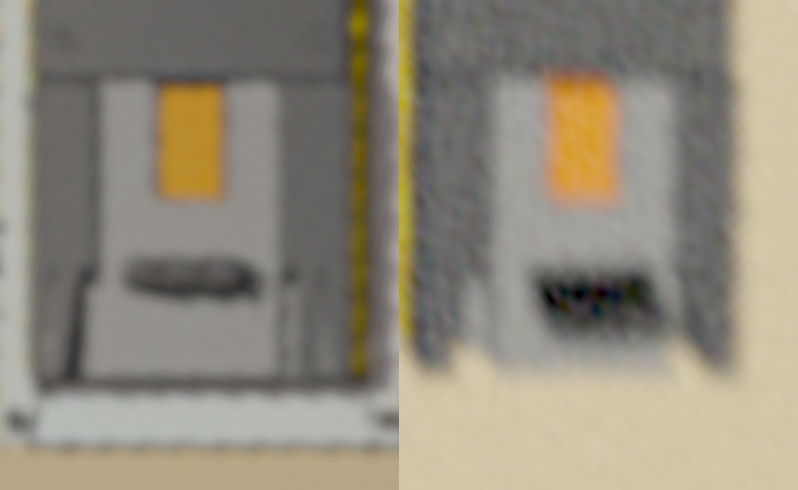

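The cover is fully home: its front is flush with the end of the bay (row ~78), the tab lies flat, and the lips cover both flanges. Handing in.

```bash
python3 -c "
from cell import ctrl
print(ctrl.hand_in())"
```

```text
the job is handed in; nothing more can be done
None
```

The battery cover is back on the meter: I slid it in until the tab clicked and the cover met its stop, released it, and handed the job in at about 19 s; the hand-in call gave no verdict. The push force read about 6 N at most, and the final pictures show the cover flush with its tab flat; I didn't touch the screwdriver, spool or circuit board.

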